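# Photograph the three sides of a slab-built bottle

## Task

Pick up the three-sided stoneware bottle and show its sides one after another to the little camera in the white photo bay: first the side with three ribs, then the side with the round disc, then the plain side. For each one hold the bottle upright and still for about a second, the side square to the lens, its middle a finger's breadth (15 mm) in front of the pointer's tip; never let the bottle touch the bay, the camera or the pointer. Then stand the bottle gently on the empty end of the wire rack and leave the two tiles there where they are.

Things in the scene. Friction and masses are not known exactly. Their poses are not given: they have to be found in the camera images.
- bottle: Loose buff stoneware bottle, 0.35 kg: upright three-sided prism 110 mm tall (flat sides 72 mm wide, each 24 mm from the axis; corners 44 mm from it), then a round neck 28 mm across, from 110 to 162 mm height, to grip from above. Origin: centre of underside, z up the axis. Ribbed side faces its -x, disc side +60 degrees from its +x, plain side -60. Starts on the board, any yaw.
- side_a (a point): Middle of the bottle's ribbed side (three upright dark ribs standing out 3 mm; a short dark bar 26 mm long lies on the bottle's shoulder over this side). 55 mm above the underside; x axis points straight out of the side, z up.
- side_b (a point): Middle of the bottle's side with a round dark disc 42 mm across, 3 mm thick; seen from above it is the next side clockwise from the ribbed one. 55 mm above the underside; x axis straight out of the side, z up.
- side_c (a point): Middle of the bottle's plain side; seen from above the next clockwise after the disc side. 55 mm above the underside; x axis straight out of the side, z up.
- bay: Fixed photo bay: plywood base plate 8 mm thick (x -70 to 155 mm, 174 wide), two upright white side boards (150 mm apart inside, x -60 to 90, tops at 80 mm), and at the back a black camera (lens front at x = 80, top at 130, 85 wide) looking along -x out of the open front, towards the robot, with a thin pointer from under the lens. Origin on the table below the focus point; x to the camera, z up.
- focus (a point): Empty point on the lens axis where the middle of the shown side belongs: 95 mm above the table, 15 mm in front of the pointer's tip. x axis points to the camera, z up.
- pointer_tip (a point): Front end of the pointer's 10 mm ball, 95 mm above the table, 15 mm beyond the focus point towards the camera. Axes as focus.
- board: Fixed wooden board 200 x 170 x 18 mm high on which the bottle starts. Origin at the centre of its underside. It lies on one side of the bay, the rack on the other, either way round.
- rack: Fixed dark wire rack, 270 mm along x, 170 mm along y, top 22 mm above the table. Origin on the table under its centre, z up. The two tiles lie on its +x end; the -x end is empty.
- rack_spot (a point): Middle of the rack's empty end, on its top (22 mm above the table), 55 mm from the rack's centre towards its -x end. Axes as the rack.
- tile1: Loose pale clay tile 60 x 45 x 9 mm lying on the rack. Origin at the centre of its underside.
- tile2: The other tile, as tile1, beside it.

How it is judged:
On the way, in this order (a step that is already met when the one before it is completed fails the run):
1. the ribbed side is shown: its middle 2 to 28 mm before the pointer tip, within 15 mm sideways and in height, square and upright within 0.2 rad, under 0.03 m/s, for 0.5 s (x of side_a in the frame of focus between -0.013 and 0.013 m and y of side_a in the frame of focus between -0.015 and 0.015 m and z of side_a in the frame of focus between -0.015 and 0.015 m and angle between the x axis of side_a and the x axis of focus, either way round below 0.2 rad and angle between bottle's own z axis and vertical below 0.2 rad and linear speed of bottle below 0.03 m/s), for 0.5 s.
2. the disc side is shown: its middle 2 to 28 mm before the pointer tip, within 15 mm sideways and in height, square and upright within 0.2 rad, under 0.03 m/s, for 0.5 s (x of side_b in the frame of focus between -0.013 and 0.013 m and y of side_b in the frame of focus between -0.015 and 0.015 m and z of side_b in the frame of focus between -0.015 and 0.015 m and angle between the x axis of side_b and the x axis of focus, either way round below 0.2 rad and angle between bottle's own z axis and vertical below 0.2 rad and linear speed of bottle below 0.03 m/s), for 0.5 s.
3. the plain side is shown: its middle 2 to 28 mm before the pointer tip, within 15 mm sideways and in height, square and upright within 0.2 rad, under 0.03 m/s, for 0.5 s (x of side_c in the frame of focus between -0.013 and 0.013 m and y of side_c in the frame of focus between -0.015 and 0.015 m and z of side_c in the frame of focus between -0.015 and 0.015 m and angle between the x axis of side_c and the x axis of focus, either way round below 0.2 rad and angle between bottle's own z axis and vertical below 0.2 rad and linear speed of bottle below 0.03 m/s), for 0.5 s.
At the end, for the whole second after the job is handed in: The bottle stands at rest, upright within 0.08 rad, with its foot on the top of the wire rack at the empty end: its axis 3 to 105 mm from the rack's centre towards the -x end and within 55 mm of the rack's middle line (x of bottle in the frame of rack between -0.105 and -0.003 m and y of bottle in the frame of rack between -0.055 and 0.055 m and z of bottle in the frame of rack between 0.017 and 0.027 m and angle between bottle's own z axis and vertical below 0.08 rad and linear speed of bottle below 0.01 m/s and angular speed of bottle below 0.1 rad/s); the robot touches nothing.
It fails at once if the bottle touches the bay, the camera or the pointer (over 0.5 N) (contact force between bottle and bay above 0.5 N).
It fails at once if the bottle is dropped or banged onto the rack (over 0.45 m/s less than 40 mm above it: a fall of about 10 mm) (x of bottle in the frame of rack between -0.14 and 0.14 m and y of bottle in the frame of rack between -0.09 and 0.09 m and z of bottle in the frame of rack below 0.062 m and linear speed of bottle above 0.45 m/s).
It fails at once if a tile is moved by more than 20 mm (distance of any of tile1, tile2 from where it was at the start of the episode above 0.02 m).
It also fails if it takes over 72 s, if anything falls off the work surface, if the arm or the gripper's body presses on something with over 40 N, if the wrist force passes 120 N, or if a joint passes its speed limit or range.

## Robot

A 6-joint arm with a two-finger parallel gripper is mounted at the origin on the work surface. World frame = base frame: x ahead of the robot, y to its left, z up, the work surface at z = 0. Lengths are in m, angles in rad, forces in N, time in s.
With the tool pointing down it reaches from about 0.35 to 0.925 m from the base axis. Payload 6.4 kg.
Tool frame: the origin (TCP) lies midway between the tips of the shut fingers; the grasp point (between the pads) lies 19 mm behind it; z points along the fingers, y is the line along which they close (so a half turn about z gives the same grasp; the last joint's range is limited). The gripper opens to 85 mm and grips with 20 to 120 N. Pads are 22 mm wide; open, the fingers measure 114 mm over their backs; the gripper's body (76 mm by 85 mm) begins 54 mm behind the grasp point. The pads swing forward as they close: fully open they stand 13 mm farther back than shut.
Start: joints at [0.965, 0.245, 1.558, -0, 1.339, -0.174], TCP at [0.272, 0.59, 0.231] pointing down, gripper open.
Joint ranges: [-3.13, 3.13], [-1.02, 2.26], [0.13, 2.54], [-0.95, 4.09], [0.21, 2.88], [-2.74, 2.74]. Speed limits (rad/s): [2.57, 2.57, 3.14, 3.14, 3.14, 3.14].

## Interface

Orientations are given as a rotation vector (axis times angle).
In Python, from bench import arm gives the robot as it stands.
- The arm moves only by the tool drive_tool, never from a script. Its argument "motion" is a list of rows, each a list of 5 numbers: the opening, from 0 (shut) to 1 (fully open), then the shift along the world's x, y, z each as a share of 0.1 m, from -1 to 1, then the turn about the world's z as a share of 2 pi rad, from -1 to 1. A call has 1 to 8 rows; each row is the pose to reach, as a shift and turn from the pose commanded when the call began, turning the shorter way round; what a row does not reach only later rows make up. A row lasts 1/10 s, in which the tool goes at most 50 mm and 8.59 degrees, less where a joint would pass 70% of its speed; a pose out of reach is approached as far as the arm can. A call with a number of a shift or a turn outside -1 to 1 is refused whole. A call with a gripper value outside its range is refused whole. The fingers move at their own pace and stop on an object; "grip_force" is the grip in N (left out, the last holds). Time passes only in rows, so rows that repeat a pose let the fingers close. It gives the time, the measured TCP pose, the force, the opening and the grip force at its end, in the units of the state.
- arm.sense(): the state, without advancing time (a new reading comes with each control period).
- arm.capture(name): name is "scene" or "top" or "wrist"; returns the picture (400x640x3 uint8, red, green, blue); there is no depth.
- arm.calibration(name): a dict with "intrinsics" (3x3 intrinsics, pixels), "R" (3x3) and "t" (3): a world point X has camera coordinates R X + t. Camera axes: x right, y down, z forward; pixel columns grow to the right and rows downward; lengths in m; the calibration is good to about 2 mm. A picture is of the moment at which its call begins: read the wrist's pose just before it. calibration takes no time and is no camera call; for the wrist camera it gives the pose at the moment of the call.
- arm.close_job(): hands the job in; it is judged then, once.
Trained networks look in the newest picture that a camera, given by its name, has taken for a name from the list of things; names that differ only in an ending like _2 or _b are one class to them, and where a whole thing is asked for, a point or a joint stands for the part that bears it (a point fixed in the world has none). Each returns a list of dicts, best first, with "confidence" (0 to 1); they miss things now and then, are a little off and sometimes report something else, mostly with a low value. They report only what shows in the picture. A call takes as long as a camera call.
- arm.spot_in(camera, target): "centre" ([row, column] in pixels, amid what is visible of it).
- arm.trace(camera, target): "region" (400x640 bool, what is visible of it) and "centre" ([row, column] in pixels, amid what is visible of it).
The state is a dict: "clock": time; "joints": joint angles; "joint_vel": joint speeds; "joint_torque": joint torques, N m; "ee_pos": TCP position; "tool_rot": TCP orientation; "wrist_force": force on the tool from outside, world axes, zero at the start; "ft_torque": the same for the moment, N m; "width": finger opening in m; "gripper_force": force on a finger pad.
Only numpy, scipy, OpenCV 4.12 (cv2) and the standard library are available. Lean on these libraries where they do the work, as an engineer would, in place of code of your own. Each camera call takes 0.05 s, during which the arm holds its last target. There are 200 camera calls.

## Working session

There is one attempt and no reset: what is moved stays moved. The work goes in short steps, Python scripts to look and compute and a tool call to move; the robot and the scene stay as the last step left them, time stands still between calls to the robot, and variables do not carry over. Pictures are saved under pics/ and viewed, at most 10 in all, crops included, and the job is handed in when it is done.

Besides the shell and the picture viewer there is one more tool, called after "Emit:" as name([rows], argument=value, ...), one row to a line, values as JSON. drive_tool: Moves the arm, as the interface text tells. Shift numbers are shares of 0.1 m and turn numbers shares of 2 pi rad, none past 1 either way. Its arguments: {"type":"object","properties":{"motion":{"type":"array","items":{"type":"array","items":{"type":"number"}}},"grip_force":{"type":"number"}},"required":["motion"]}

```bash
mkdir -p pics; ls; cat > look.py <<'E'
import cv2,sys
from bench import arm
def snap(cam,name):
    im=arm.capture(cam); cv2.imwrite(f'pics/{name}.png',im[:,:,::-1]); return im
E
python3 - <<'E'
from look import *
import numpy as np
snap('top','top0');snap('scene','scene0')
for c in('top','scene'):
    k=arm.calibration(c);print(c,np.round(k['intrinsics'],1).tolist(),np.round(k['R'],3).tolist(),np.round(k['t'],3).tolist())
    for t in('bottle','bay','board','rack','tile1','pointer_tip'):
        print(t,[(np.round(d['centre'],1).tolist(),round(d['confidence'],2)) for d in arm.spot_in(c,t)])
print(arm.sense())
E
```

```text
pics
top [[376.1, 0.0, 320.7], [0.0, 376.1, 202.8], [0.0, 0.0, 1.0]] [[0.019, -1.0, 0.01], [-0.995, -0.02, -0.097], [0.097, -0.008, -0.995]] [0.002, 0.54, 1.067]
bottle [([194.0, 452.0], 0.76)]
bay [([172.7, 326.9], 0.62)]
board [([206.1, 432.4], 0.66)]
rack [([256.9, 232.2], 0.61)]
tile1 [([190.7, 202.5], 0.88), ([190.5, 224.6], 0.84)]
pointer_tip [([172.3, 328.7], 0.88)]
scene [[361.1, 0.0, 320.6], [0.0, 361.1, 200.6], [0.0, 0.0, 1.0]] [[-0.296, 0.955, -0.012], [0.754, 0.226, -0.617], [-0.586, -0.192, -0.787]] [0.159, -0.361, 1.2]
bottle [([177.7, 178.0], 0.93), ([257.2, 440.1], 0.41)]
bay [([246.7, 300.1], 0.64)]
board []
rack [([230.7, 467.9], 0.67)]
tile1 [([263.4, 475.0], 0.79), ([259.4, 440.7], 0.6)]
pointer_tip [([247.9, 303.2], 0.56)]
{'clock': 0.7, 'joints': array([ 9.64903885e-01,  2.45049240e-01,  1.55777537e+00, -3.44246678e-05,
        1.33866978e+00, -1.74085761e-01]), 'joint_vel': array([ 0.00063571, -0.0012968 ,  0.00275591, -0.00101441,  0.0006298 ,
        0.00050651]), 'joint_torque': array([-1.71069678e-04, -4.29409003e+01, -3.26353812e+01, -7.25036875e-05,
        3.18953735e-04, -1.59497951e-06]), 'ee_pos': array([0.27204437, 0.59036489, 0.23133601]), 'tool_rot': array([6.72996238e-01, 3.06859105e+00, 1.22750845e-04]), 'wrist_force': array([-0.3016557 ,  0.07271148,  0.49719479]), 'ft_torque': array([ 0.00378653,  0.01070263, -0.00778506]), 'gripper_force': 0.0, 'width': 0.08523511682320041}
```

View pics/top0.png

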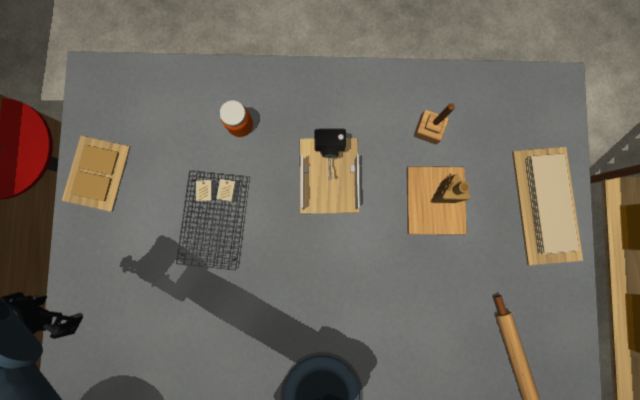

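View pics/scene0.png

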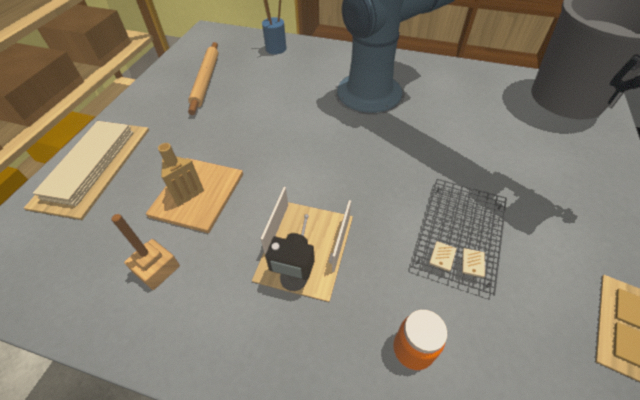

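The top view shows the rack at left (tiles at row 190, columns 203 and 226), the bay in the centre (camera at 140,330; open front down) and the board at right with the bottle (neck at about 187,460). In the scene view the ribbed side is at about (185,183), facing away from the robot.

```bash
cat >> look.py <<'E'
import numpy as np
def ray(c,rc,z,k=None):
    "world point at height z under pixel row,col"
    k=k or arm.calibration(c);R,t=np.array(k['R']),np.array(k['t'])
    o=-R.T@t;d=R.T@np.linalg.inv(k['intrinsics'])@np.array([rc[1],rc[0],1.])
    return o+d*(z-o[2])/d[2]
def proj(k,X):
    p=np.array(k['intrinsics'])@(np.array(k['R'])@np.array(X).T+np.array(k['t'])[:,None]);return (p[:2]/p[2]).T
E
python3 - <<'E'
from look import *
im=cv2.imread('pics/top0.png')
cv2.imwrite('pics/crop0.png',cv2.resize(im[110:250,285:485],None,fx=4,fy=4,interpolation=cv2.INTER_CUBIC))
for t,z in(('rack',.022),('bay',.008),('board',.018),('tile1',.031),('bottle',.1)):
    for d in arm.trace('top',t)[:2]:
        p=np.argwhere(d['region']); r=cv2.minAreaRect(p[:,::-1].astype(np.float32)); b=cv2.boxPoints(r)
        print(t,round(d['confidence'],2),len(p),[np.round(ray('top',(q[1],q[0]),z)[:2],3).tolist() for q in b],np.round(ray('top',(r[0][1],r[0][0]),z)[:2],3))
k=arm.calibration('wrist');print(np.round(k['R'],3).tolist(),np.round(-np.array(k['R']).T@k['t'],3),np.round(k['intrinsics'],0).tolist())
E
```

```text
rack 0.65 857 [[0.365, 0.425], [0.63, 0.402], [0.609, 0.227], [0.345, 0.253]] [0.486 0.327]
bay 0.73 837 [[0.635, -0.315], [0.637, -0.432], [0.55, -0.43], [0.548, -0.314]] [ 0.593 -0.373]
bay 0.64 4755 [[0.77, 0.079], [0.774, -0.099], [0.514, -0.101], [0.511, 0.073]] [ 0.641 -0.012]
board 0.7 3142 [[0.458, -0.24], [0.656, -0.241], [0.659, -0.413], [0.461, -0.41]] [ 0.558 -0.326]
tile1 0.78 287 [[0.549, 0.315], [0.606, 0.309], [0.599, 0.264], [0.543, 0.271]] [0.574 0.29 ]
tile1 0.66 365 [[0.599, 0.379], [0.6, 0.33], [0.539, 0.327], [0.538, 0.376]] [0.569 0.353]
bottle 0.72 798 [[0.618, -0.287], [0.62, -0.391], [0.543, -0.39], [0.541, -0.286]] [ 0.581 -0.339]
bottle 0.56 3073 [[0.639, -0.221], [0.643, -0.381], [0.456, -0.377], [0.453, -0.221]] [ 0.547 -0.3  ]
[[0.419, 0.908, -0.001], [0.86, -0.397, 0.321], [0.291, -0.135, -0.947]] [0.197 0.625 0.374] [[281.0, 0.0, 321.0], [0.0, 281.0, 199.0], [0.0, 0.0, 1.0]]
```

View pics/crop0.png

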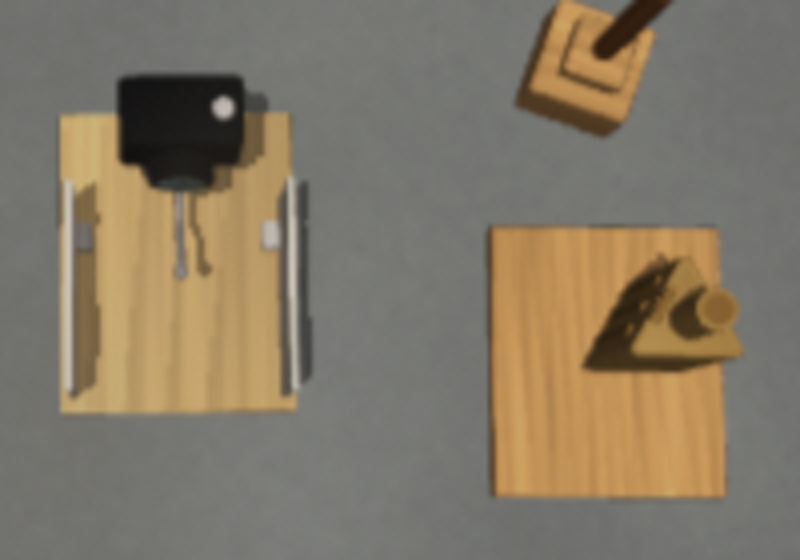

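The crop shows bay plate corners at (60,114), (290,113), (60,412) and (296,410), the pointer tip at (180,272), the bottle neck at (718,308) and shoulder corners at about (683,257), (742,352) and (634,352). The dark ribs are on the left/upper-left side.

```bash
python3 - <<'E'
from look import *
f=lambda x,y,z:np.round(ray('top',(110+(y+.5)/4-.5,285+(x+.5)/4-.5),z)[:2],4)
print('neck',f(718,308,.18))
V=[f(*p,.128) for p in((683,257),(742,352),(634,352))];print('shoulder',V,np.mean(V,0))
for v in V: 
    d=v-f(718,308,.18);print(np.hypot(*d),np.degrees(np.arctan2(d[1],d[0])))
B=[f(*p,.008) for p in((60,114),(290,113),(296,410),(60,412))];print('plate',B,np.mean(B,0))
print('tip',f(180,272,.095))
# scene view: neck spot & ribs
im=cv2.imread('pics/scene0.png');cv2.imwrite('pics/crop1.png',cv2.resize(im[130:310,135:355],None,fx=3.5,fy=3.2,interpolation=cv2.INTER_CUBIC))
E
```

```text
neck [ 0.5734 -0.346 ]
shoulder [array([ 0.6149, -0.3436]), array([ 0.552 , -0.3818]), array([ 0.5506, -0.3101])] [ 0.5725     -0.34516667]
0.041569339662785094 3.3098043100085337
0.041708512320628256 -120.86952013758597
0.04252822592114561 122.419527940998
plate [array([0.7361, 0.0796]), array([ 0.7405, -0.0932]), array([ 0.5167, -0.0998]), array([0.5118, 0.0741])] [ 0.626275 -0.009825]
tip [ 0.6034 -0.0099]
```

View pics/crop1.png

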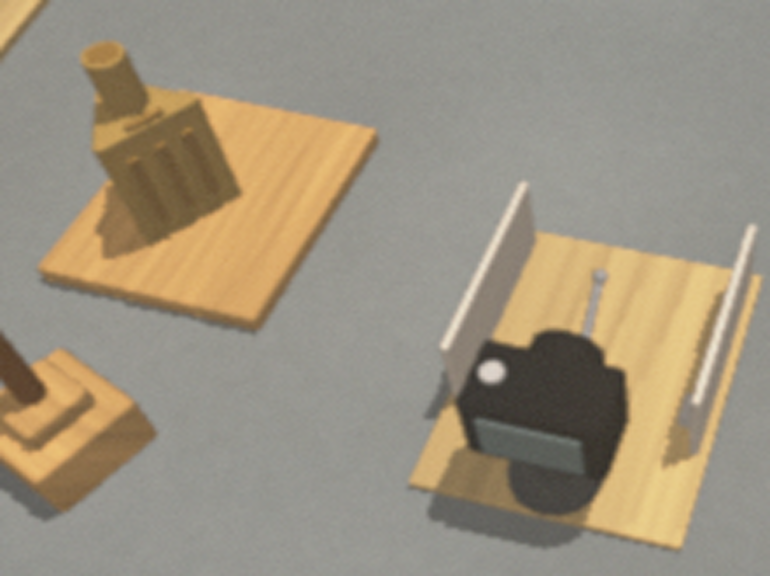

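The scene crop shows the ribbed side facing away from the robot and towards the bay, with its dark bar on the shoulder at (140,120). So the bottle is at about (0.573, -0.346) with the ribbed normal at about +61.6°. The focus is at about (0.584, -0.011), bay yaw 1.5°. I'll travel to the bottle, turning the wrist so that all three showings stay inside joint 6's range.

Emit:
drive_tool([
  [1, 0.1, -0.31, 0, -0.013],
  [1, 0.2, -0.62, 0, -0.026],
  [1, 0.3, -0.93, 0, -0.038],
], grip_force=50)

```text
clock: 1.25
ee_pos: [0.3021, 0.4964, 0.2312]
tool_rot: [1.037, 2.965, -0.0]
wrist_force: [-0.3, -0.8, -0.3]
width: 0.0854
gripper_force: 0.0
```

```bash
python3 -c "
from bench import arm
s=arm.sense();print(s['clock'],s['joints'].round(3),s['ee_pos'],s['tool_rot'])"
```

```text
1.25 [ 0.829  0.086  1.738 -0.     1.318 -0.069] [0.30214317 0.49638767 0.23122512] [ 1.03731680e+00  2.96529387e+00 -3.65464947e-05]
```

Emit:
drive_tool([
  [1, 0.1, -0.31, 0, -0.013],
  [1, 0.2, -0.62, 0, -0.026],
  [1, 0.3, -0.93, 0, -0.038],
])

```text
clock: 1.55
ee_pos: [0.3323, 0.4032, 0.2314]
tool_rot: [1.384, 2.82, 0.0]
wrist_force: [0.1, -0.6, -0.1]
width: 0.0853
gripper_force: 0.0
```

Emit:
drive_tool([
  [1, 0.1, -0.31, 0, -0.013],
  [1, 0.2, -0.62, 0, -0.026],
  [1, 0.3, -0.93, 0, -0.038],
])

```text
clock: 1.85
ee_pos: [0.3623, 0.3102, 0.2315]
tool_rot: [1.71, 2.635, 0.001]
wrist_force: [0.8, -0.0, 0.3]
width: 0.0857
gripper_force: 0.0
```

Emit:
drive_tool([
  [1, 0.1, -0.31, 0, -0.013],
  [1, 0.2, -0.62, 0, -0.026],
  [1, 0.3, -0.93, 0, -0.038],
])

```text
clock: 2.15
ee_pos: [0.3923, 0.2171, 0.2315]
tool_rot: [2.011, 2.413, 0.001]
wrist_force: [0.6, -0.3, -0.5]
width: 0.0855
gripper_force: 0.0
```

Emit:
drive_tool([
  [1, 0.1, -0.31, 0, -0.013],
  [1, 0.2, -0.62, 0, -0.026],
  [1, 0.3, -0.93, 0, -0.038],
])

```text
clock: 2.45
ee_pos: [0.4223, 0.1241, 0.2315]
tool_rot: [2.284, 2.156, 0.001]
wrist_force: [-0.4, 0.1, -0.2]
width: 0.0853
gripper_force: 0.0
```

Emit:
drive_tool([
  [1, 0.1, -0.31, 0, -0.013],
  [1, 0.2, -0.62, 0, -0.026],
  [1, 0.3, -0.93, 0, -0.038],
])

```text
clock: 2.75
ee_pos: [0.4523, 0.031, 0.2316]
tool_rot: [2.525, 1.868, 0.001]
wrist_force: [0.1, 0.1, -0.9]
width: 0.0854
gripper_force: 0.0
```

Emit:
drive_tool([
  [1, 0.1, -0.31, 0, -0.013],
  [1, 0.2, -0.62, 0, -0.026],
  [1, 0.3, -0.93, 0, -0.038],
])

```text
clock: 3.05
ee_pos: [0.4823, -0.062, 0.2315]
tool_rot: [2.73, 1.554, 0.001]
wrist_force: [0.9, 0.9, 0.3]
width: 0.0855
gripper_force: 0.0
```

Emit:
drive_tool([
  [1, 0.1, -0.31, 0, -0.013],
  [1, 0.2, -0.62, 0, -0.026],
  [1, 0.3, -0.93, 0, -0.038],
  [1, 0.3, -0.93, 0, -0.038],
])

```text
clock: 3.45
ee_pos: [0.5127, -0.1567, 0.2315]
tool_rot: [2.895, 1.216, 0.0]
wrist_force: [-0.6, 0.8, 0.6]
width: 0.0854
gripper_force: 0.0
```

```bash
python3 - <<'E'
from look import *
s=arm.sense();print(s['clock'],s['joints'].round(3),s['ee_pos'],s['tool_rot'].round(3))
k=arm.calibration('wrist');im=snap('wrist','w1')
print(np.round(k['R'],3).tolist(),np.round(-np.array(k['R']).T@k['t'],3))
np.savez('w1',**k)
C=np.array([.573,-.346]);a=np.radians(1.6)
P=[[*C,.18],[*C,.128]]+[[C[0]+.0435*np.cos(a+i*2.0944),C[1]+.0435*np.sin(a+i*2.0944),z] for z in(.128,.018) for i in range(3)]
for p in proj(k,P):
    print(p.round());cv2.circle(im,tuple(int(v) for v in p),3,(255,0,0),1)
cv2.imwrite('pics/w1o.png',im[:,:,::-1])
E
```

```text
3.45 [-5.080e-01 -2.300e-02  1.849e+00 -1.000e-03  1.315e+00  2.680e-01] [ 0.51268924 -0.15674409  0.23151589] [2.895 1.216 0.   ]
[[0.714, -0.701, 0.001], [-0.663, -0.675, 0.323], [-0.226, -0.231, -0.946]] [ 0.571 -0.097  0.374]
[526. 320.]
[492. 283.]
[528. 257.]
[452. 275.]
[495. 316.]
[472. 215.]
[417. 229.]
[451. 262.]
```

View pics/w1o.png

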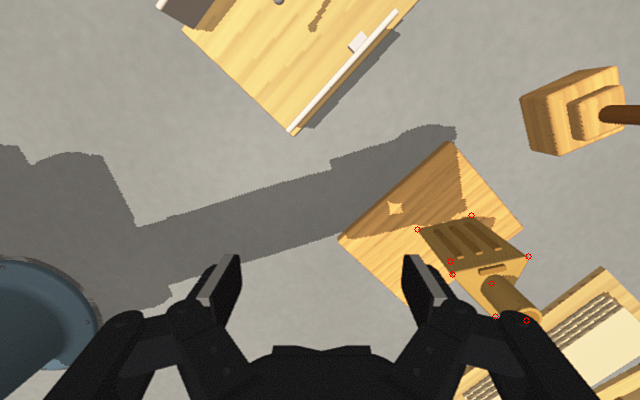

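The overlay agrees with the picture: the ribbed side is at (465,235) and the neck top is near (525,318), partly behind the finger. Carrying on to the neck.

Emit:
drive_tool([
  [1, 0.1, -0.32, 0, -0.013],
  [1, 0.2, -0.64, 0, -0.026],
  [1, 0.3, -0.95, 0, -0.039],
])

```text
clock: 3.8
ee_pos: [0.5423, -0.2484, 0.2315]
tool_rot: [-3.022, -0.858, -0.0]
wrist_force: [-0.5, 0.9, -0.5]
width: 0.0853
gripper_force: 0.0
```

Emit:
drive_tool([
  [1, 0.1, -0.32, 0, -0.013],
  [1, 0.2, -0.64, 0, -0.026],
  [1, 0.3, -0.94, 0, -0.039],
  [1, 0.3, -0.94, 0, -0.039],
])

```text
clock: 4.2
ee_pos: [0.5724, -0.3445, 0.231]
tool_rot: [3.104, 0.481, 0.0]
wrist_force: [0.4, 1.0, 1.1]
width: 0.0855
gripper_force: 0.0
```

```bash
python3 - <<'E'
from look import *
s=arm.sense();print(s['clock'],s['joints'].round(3),s['ee_pos'],s['tool_rot'].round(3))
snap('top','t2');k=arm.calibration('wrist');im=snap('wrist','w2')
for d in arm.spot_in('wrist','bottle'): print(d['centre'],d['confidence'])
C=np.array([.573,-.346]);a=np.radians(1.6);th=np.linspace(0,6.28,40)
P=[[C[0]+.014*np.cos(t),C[1]+.014*np.sin(t),.18] for t in th]+[[C[0]+.0435*np.cos(a+i*2.0944),C[1]+.0435*np.sin(a+i*2.0944),.128] for i in range(3)]
for p in proj(k,P): cv2.circle(im,tuple(int(v) for v in p),1,(255,0,0),1)
cv2.imwrite('pics/w2o.png',im[:,:,::-1])
E
```

```text
4.2 [-0.711  0.286  1.509 -0.     1.346  0.552] [ 0.57237274 -0.34449133  0.23104773] [3.104 0.481 0.   ]
[194.6, 326.4] 0.66
```

View pics/w2o.png

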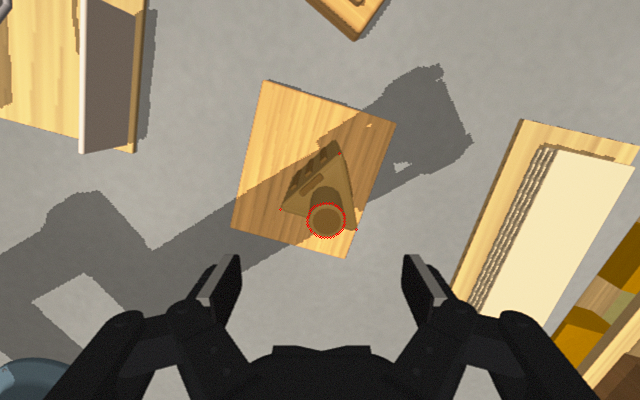

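The overlay circle sits on the neck top at (326,220) and the corner marks fit the shoulder, so the pose is right. Going down and gripping.

Emit:
drive_tool([
  [1, 0, -0.01, -0.3, 0],
  [1, 0, -0.01, -0.6, 0],
  [1, 0, -0.01, -0.85, 0],
  [1, 0, -0.01, -0.92, 0],
  [1, 0, -0.01, -0.92, 0],
])

```text
clock: 4.85
ee_pos: [0.5715, -0.342, 0.1384]
tool_rot: [-3.102, -0.487, 0.002]
wrist_force: [1.0, -0.1, -0.3]
width: 0.0855
gripper_force: 0.0
```

Emit:
drive_tool([
  [0, 0, 0, 0, 0],
  [0, 0, 0, 0, 0],
  [0, 0, 0, 0, 0],
  [0, 0, 0, 0, 0],
  [0, 0, 0, 0, 0],
  [0, 0, 0, 0, 0],
  [0, 0, 0, 0, 0],
  [0, 0, 0, 0, 0],
], grip_force=50)

```text
clock: 5.65
ee_pos: [0.5725, -0.3442, 0.1403]
tool_rot: [3.103, 0.484, 0.002]
wrist_force: [0.4, -1.2, 5.0]
width: 0.0271
gripper_force: 49.1
```

Emit:
drive_tool([
  [0, 0, 0, 0.05, 0],
  [0, 0, 0, 0.25, 0],
  [0, 0, 0, 0.5, 0],
  [0, 0, 0, 0.75, 0],
  [0, 0, 0, 0.95, 0],
  [0, 0, 0, 1, 0],
])

```text
clock: 6.25
ee_pos: [0.5723, -0.3437, 0.2407]
tool_rot: [3.103, 0.485, 0.002]
wrist_force: [0.3, -0.6, -2.3]
width: 0.0268
gripper_force: 49.7
```

Emit:
drive_tool([
  [0, -0.02, 0.1, 0, -0.005],
  [0, -0.05, 0.32, 0, -0.016],
  [0, -0.09, 0.58, 0, -0.03],
  [0, -0.13, 0.84, 0, -0.042],
])

```text
clock: 6.65
ee_pos: [0.5576, -0.258, 0.2365]
tool_rot: [-3.138, -0.066, 0.006]
wrist_force: [-0.2, -0.5, -2.6]
width: 0.0269
gripper_force: 49.7
```

Emit:
drive_tool([
  [0, -0.04, 0.21, 0, -0.01],
  [0, -0.07, 0.42, 0, -0.021],
  [0, -0.1, 0.63, 0, -0.032],
  [0, -0.13, 0.83, 0, -0.042],
])

```text
clock: 7.05
ee_pos: [0.5446, -0.1749, 0.2367]
tool_rot: [-3.121, 0.346, 0.007]
wrist_force: [0.9, 1.0, -2.5]
width: 0.0269
gripper_force: 49.7
```

Emit:
drive_tool([
  [0, -0.04, 0.21, 0, -0.01],
  [0, -0.07, 0.42, 0, -0.021],
  [0, -0.1, 0.63, 0, -0.032],
  [0, -0.13, 0.83, 0, -0.042],
])

```text
clock: 7.45
ee_pos: [0.5315, -0.0922, 0.2368]
tool_rot: [-3.049, 0.754, 0.007]
wrist_force: [-0.4, -0.6, -3.9]
width: 0.027
gripper_force: 49.7
```

Emit:
drive_tool([
  [0, -0.04, 0.21, 0, -0.01],
  [0, -0.08, 0.46, 0, -0.024],
  [0, -0.12, 0.72, 0, -0.036],
  [0, -0.14, 0.83, 0, -0.041],
  [0, -0.14, 0.83, 0, -0.041],
  [0, -0.14, 0.83, 0, -0.041],
])

```text
clock: 8.05
ee_pos: [0.5183, -0.0106, 0.2379]
tool_rot: [2.929, -1.134, -0.004]
wrist_force: [0.2, -0.2, -3.2]
width: 0.027
gripper_force: 49.6
```

```bash
cat > chk.py <<'E'
from look import *
def overlay(cam,name,C,zb,a,crop=None):
    "draw the predicted bottle outline (axis C, foot height zb, ribbed normal a deg) + focus/tip"
    k=arm.calibration(cam);im=snap(cam,name);a=np.radians(a)
    c=lambda z:[[C[0]+.0435*np.cos(a+1.047+i*2.0944),C[1]+.0435*np.sin(a+1.047+i*2.0944),z] for i in range(3)]
    n=[[C[0]+.014*np.cos(t),C[1]+.014*np.sin(t),zb+.162] for t in np.linspace(0,6.28,12)]
    f=4 if crop else 1;x0,y0,x1,y1=crop or(0,0,640,400)
    im=cv2.resize(im[y0:y1,x0:x1],None,fx=f,fy=f,interpolation=cv2.INTER_CUBIC)
    for P,col in((c(zb+.11),(255,0,0)),(c(zb),(0,0,255)),(n,(0,255,0)),([[.5838,-.0109,.095],[.6038,-.0105,.095]],(255,0,255))):
        for p in proj(k,P): cv2.circle(im,(int((p[0]-x0+.5)*f),int((p[1]-y0+.5)*f)),3,col,1)
    cv2.imwrite(f'pics/{name}_o.png',im[:,:,::-1])
E
python3 - <<'E'
from chk import *
s=arm.sense();print(s['clock'],s['joints'].round(3),s['ee_pos'],s['tool_rot'].round(3),s['width'])
p=s['ee_pos'];r=s['tool_rot'];psi=2*np.degrees(np.arctan2(r[1],r[0]))
a=61.6+psi-2*np.degrees(np.arctan2(.484,3.103));a=(a+180)%360-180;print('ribbed normal',a)
overlay('scene','s3',p[:2],p[2]-.122,a,(230,90,400,240))
E
```

```text
8.05 [-0.239 -0.071  1.883 -0.     1.332  2.07 ] [ 0.51831163 -0.01064853  0.23791955] [ 2.929 -1.134 -0.004] 0.027036444924291535
ribbed normal 1.5510293243285105
```

View pics/s3_o.png

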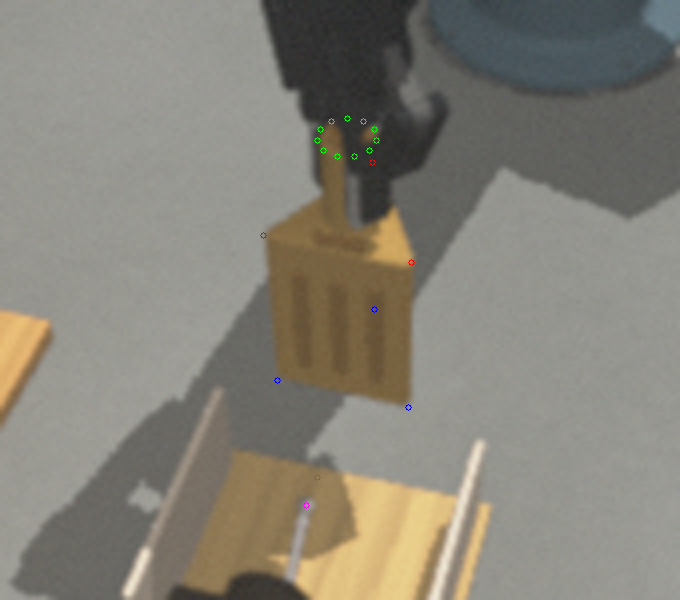

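The prediction fits: the ribbed side sits at (340,330) between the outline marks and the pointer ball matches the magenta mark at (306,505). Lowering in front of the pointer, then checking the numbers.

Emit:
drive_tool([
  [0, 0, 0, -0.1, 0],
  [0, 0, 0, -0.3, 0],
  [0, 0, 0, -0.5, 0],
  [0, 0, 0, -0.68, 0],
  [0, 0, 0, -0.76, 0],
  [0, 0, 0, -0.76, 0],
  [0, 0, 0, -0.76, 0],
])

```text
clock: 8.8
ee_pos: [0.5195, -0.011, 0.1638]
tool_rot: [-2.929, 1.136, -0.001]
wrist_force: [0.5, -0.0, -3.7]
width: 0.0269
gripper_force: 49.6
```

Emit:
drive_tool([
  [0, 0.05, 0, 0, 0],
  [0, 0.15, 0, 0, 0],
  [0, 0.25, 0, 0, 0],
  [0, 0.34, 0, 0, 0],
  [0, 0.38, -0.01, 0, 0],
  [0, 0.4, -0.01, 0, 0],
  [0, 0.4, -0.01, 0, 0],
  [0, 0.4, -0.01, 0, 0],
])

```text
clock: 9.6
ee_pos: [0.5588, -0.0116, 0.1631]
tool_rot: [2.929, -1.135, -0.001]
wrist_force: [-0.0, 0.2, -3.0]
width: 0.027
gripper_force: 49.8
```

```bash
cat >> chk.py <<'E'
def state(off=0):
    s=arm.sense();p=s['ee_pos'];r=s['tool_rot'];psi=2*np.degrees(np.arctan2(r[1],r[0]))
    a=61.6+psi-2*np.degrees(np.arctan2(.484,3.103))+off;a=(a+180)%360-180
    print('t',s['clock'],'tcp',p.round(4),'normal',round(a,1),'target tcp .5595 -.0115 .162','j6',s['joints'][5].round(2),'F',s['wrist_force'].round(1));return p,a
E
python3 - <<'E'
from chk import *
p,a=state();overlay('scene','s4',p[:2],p[2]-.122,a,(230,90,400,240))
E
```

```text
t 9.6 tcp [ 0.5588 -0.0116  0.1631] normal 1.5 target tcp .5595 -.0115 .162 j6 2.09 F [-0.   0.2 -3. ]
```

View pics/s4_o.png

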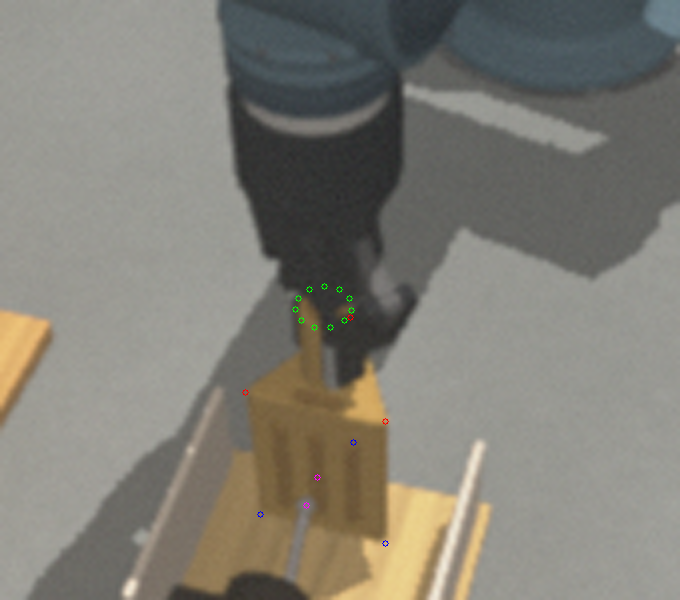

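The ribbed side at (318,465) is centred before the pointer with a clear gap. Holding, backing off, turning +120° and showing the disc side.

Emit:
drive_tool([
  [0, 0, 0, 0, 0],
  [0, 0, 0, 0, 0],
  [0, 0, 0, 0, 0],
  [0, 0, 0, 0, 0],
  [0, 0, 0, 0, 0],
  [0, 0, 0, 0, 0],
  [0, 0, 0, 0, 0],
  [0, 0, 0, 0, 0],
])

```text
clock: 10.45
ee_pos: [0.559, -0.0116, 0.1633]
tool_rot: [-2.929, 1.135, -0.0]
wrist_force: [-0.2, -0.1, -3.1]
width: 0.0265
gripper_force: 49.8
```

Emit:
drive_tool([
  [0, 0, 0, 0, 0],
  [0, -0.04, 0, 0, 0],
  [0, -0.14, 0, 0, 0],
  [0, -0.26, 0, 0, 0],
  [0, -0.37, 0, 0, 0],
  [0, -0.42, 0, 0, 0],
  [0, -0.42, 0, 0, 0],
])

```text
clock: 11.15
ee_pos: [0.5162, -0.0116, 0.1633]
tool_rot: [-2.929, 1.136, -0.0]
wrist_force: [-0.6, -0.2, -2.7]
width: 0.0267
gripper_force: 49.7
```

Emit:
drive_tool([
  [0, 0, 0, 0, 0.01],
  [0, 0, 0, 0, 0.03],
  [0, 0, 0, 0, 0.053],
  [0, 0, 0, 0, 0.076],
  [0, 0, 0, 0, 0.099],
  [0, 0, 0, 0, 0.122],
  [0, 0, 0, 0, 0.145],
  [0, 0, 0, 0, 0.168],
])

```text
clock: 11.95
ee_pos: [0.5174, -0.0117, 0.1635]
tool_rot: [3.101, 0.503, 0.001]
wrist_force: [0.7, 0.5, -3.1]
width: 0.0267
gripper_force: 49.8
```

Emit:
drive_tool([
  [0, 0, 0, 0, 0.023],
  [0, 0, 0, 0, 0.046],
  [0, 0, 0, 0, 0.069],
  [0, 0, 0, 0, 0.092],
  [0, 0, 0, 0, 0.115],
  [0, 0, 0, 0, 0.138],
  [0, 0, 0, 0, 0.158],
  [0, 0, 0, 0, 0.165],
])

```text
clock: 12.75
ee_pos: [0.5174, -0.0117, 0.1635]
tool_rot: [2.447, 1.97, 0.001]
wrist_force: [-0.0, 0.3, -3.5]
width: 0.0271
gripper_force: 49.8
```

Emit:
drive_tool([
  [0, 0, 0, 0, 0],
  [0, 0, 0, 0, 0],
  [0, 0, 0, 0, 0],
])

```text
clock: 13.05
ee_pos: [0.5171, -0.0117, 0.1633]
tool_rot: [2.451, 1.965, 0.0]
wrist_force: [-0.3, -1.1, -4.2]
width: 0.0265
gripper_force: 49.8
```

```bash
python3 - <<'E'
from chk import *
p,a=state(-120);overlay('scene','s5',p[:2],p[2]-.122,a,(230,90,400,240))
E
```

```text
t 13.05 tcp [ 0.5171 -0.0117  0.1633] normal 1.3 target tcp .5595 -.0115 .162 j6 -0.02 F [-0.3 -1.1 -4.2]
```

View pics/s5_o.png

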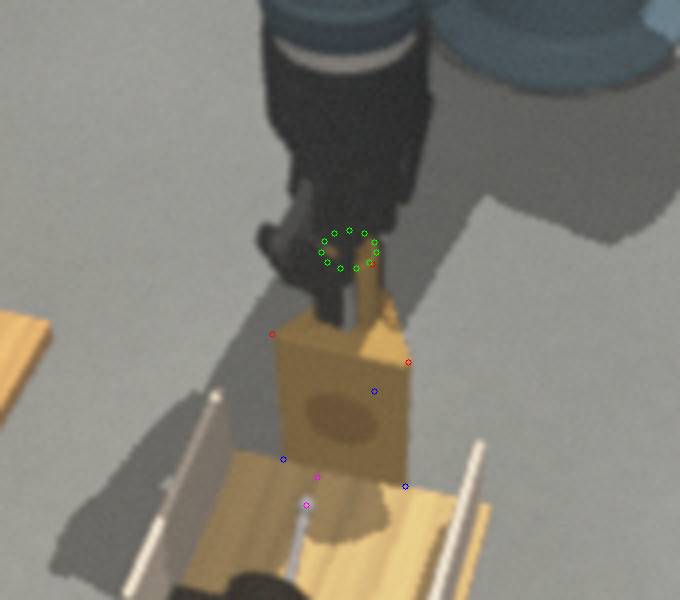

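The disc side (disc at 340,418) now faces the camera squarely and the outline marks fit. Next: advance, hold, back off, turn another +120°, advance and hold with the plain side.

Emit:
drive_tool([
  [0, 0.05, 0, 0, 0],
  [0, 0.15, 0, 0, 0],
  [0, 0.25, 0, 0, 0],
  [0, 0.35, 0, 0, 0],
  [0, 0.4, 0, 0, 0],
  [0, 0.42, 0, 0, 0],
  [0, 0.42, 0, 0, 0],
  [0, 0.42, 0, 0, 0],
])

```text
clock: 13.9
ee_pos: [0.5588, -0.0116, 0.1631]
tool_rot: [-2.45, -1.966, 0.001]
wrist_force: [0.5, 0.3, -2.3]
width: 0.0267
gripper_force: 49.7
```

Emit:
drive_tool([
  [0, 0, 0, 0, 0],
  [0, 0, 0, 0, 0],
  [0, 0, 0, 0, 0],
  [0, 0, 0, 0, 0],
  [0, 0, 0, 0, 0],
  [0, 0, 0, 0, 0],
  [0, 0, 0, 0, 0],
  [0, 0, 0, 0, 0],
])

```text
clock: 14.7
ee_pos: [0.559, -0.0117, 0.1633]
tool_rot: [-2.45, -1.966, 0.0]
wrist_force: [0.2, 0.0, -3.2]
width: 0.0267
gripper_force: 49.7
```

Emit:
drive_tool([
  [0, 0, 0, 0, 0],
  [0, -0.04, 0, 0, 0],
  [0, -0.14, 0, 0, 0],
  [0, -0.26, 0, 0, 0],
  [0, -0.37, 0, 0, 0],
  [0, -0.42, 0, 0, 0],
  [0, -0.42, 0, 0, 0],
])

```text
clock: 15.4
ee_pos: [0.5162, -0.0116, 0.1633]
tool_rot: [2.45, 1.966, 0.0]
wrist_force: [1.1, -0.2, -4.1]
width: 0.0274
gripper_force: 49.7
```

Emit:
drive_tool([
  [0, 0, 0, 0, 0.01],
  [0, 0, 0, 0, 0.03],
  [0, 0, 0, 0, 0.053],
  [0, 0, 0, 0, 0.076],
  [0, 0, 0, 0, 0.099],
  [0, 0, 0, 0, 0.122],
  [0, 0, 0, 0, 0.145],
  [0, 0, 0, 0, 0.168],
])

```text
clock: 16.2
ee_pos: [0.5174, -0.0117, 0.1635]
tool_rot: [1.117, 2.935, 0.0]
wrist_force: [-0.4, -0.0, -2.9]
width: 0.0268
gripper_force: 49.7
```

Emit:
drive_tool([
  [0, 0, 0, 0, 0.023],
  [0, 0, 0, 0, 0.046],
  [0, 0, 0, 0, 0.069],
  [0, 0, 0, 0, 0.092],
  [0, 0, 0, 0, 0.115],
  [0, 0, 0, 0, 0.138],
  [0, 0, 0, 0, 0.158],
  [0, 0, 0, 0, 0.165],
])

```text
clock: 17.0
ee_pos: [0.5174, -0.0118, 0.1635]
tool_rot: [-0.479, 3.104, -0.0]
wrist_force: [0.5, 0.1, -3.7]
width: 0.0267
gripper_force: 49.8
```

Emit:
drive_tool([
  [0, 0, 0, 0, 0],
  [0, 0, 0, 0, 0],
  [0, 0, 0, 0, 0],
])

```text
clock: 17.3
ee_pos: [0.5171, -0.0117, 0.1633]
tool_rot: [-0.474, 3.106, -0.0]
wrist_force: [0.4, -0.4, -2.3]
width: 0.027
gripper_force: 49.8
```

```bash
python3 - <<'E'
from chk import *
p,a=state(120);overlay('scene','s6',p[:2],p[2]-.122,a,(230,90,400,240))
E
```

```text
t 17.3 tcp [ 0.5171 -0.0117  0.1633] normal 1.2 target tcp .5595 -.0115 .162 j6 -2.12 F [ 0.4 -0.4 -2.3]
```

View pics/s6_o.png

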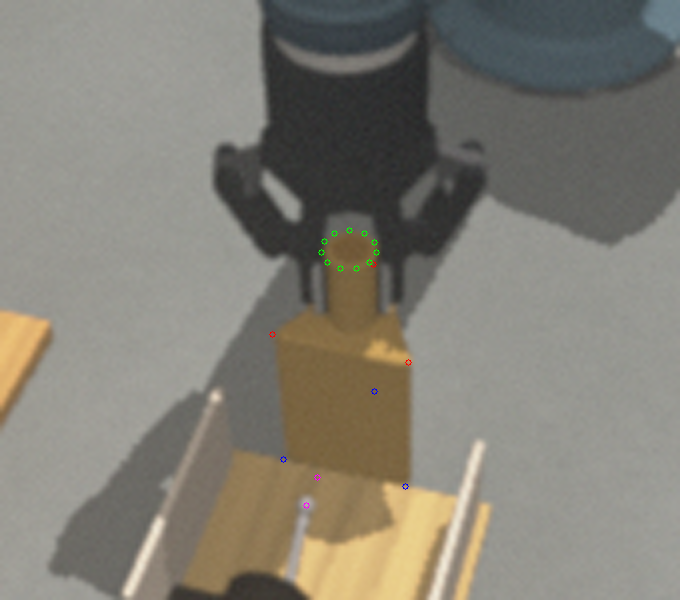

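The plain side (345,410) faces the camera and the marks fit. Advance, hold, back off, lift, and carry to the rack.

Emit:
drive_tool([
  [0, 0.05, 0, 0, 0],
  [0, 0.15, 0, 0, 0],
  [0, 0.25, 0, 0, 0],
  [0, 0.35, 0, 0, 0],
  [0, 0.4, 0, 0, 0],
  [0, 0.42, 0, 0, 0],
  [0, 0.42, 0, 0, 0],
  [0, 0.42, 0, 0, 0],
])

```text
clock: 18.15
ee_pos: [0.5588, -0.0116, 0.1631]
tool_rot: [0.475, -3.105, -0.0]
wrist_force: [-0.1, 0.6, -3.2]
width: 0.0269
gripper_force: 49.8
```

Emit:
drive_tool([
  [0, 0, 0, 0, 0],
  [0, 0, 0, 0, 0],
  [0, 0, 0, 0, 0],
  [0, 0, 0, 0, 0],
  [0, 0, 0, 0, 0],
  [0, 0, 0, 0, 0],
  [0, 0, 0, 0, 0],
  [0, 0, 0, 0, 0],
])

```text
clock: 18.95
ee_pos: [0.559, -0.0117, 0.1633]
tool_rot: [0.475, -3.106, 0.0]
wrist_force: [-0.5, 0.2, -2.2]
width: 0.0268
gripper_force: 49.8
```

Emit:
drive_tool([
  [0, 0, 0, 0, 0],
  [0, -0.04, 0, 0, 0],
  [0, -0.14, 0, 0, 0],
  [0, -0.26, 0, 0, 0],
  [0, -0.37, 0, 0, 0],
  [0, -0.42, 0, 0, 0],
  [0, -0.42, 0, 0, 0],
])

```text
clock: 19.65
ee_pos: [0.5162, -0.0116, 0.1633]
tool_rot: [-0.474, 3.106, -0.0]
wrist_force: [0.1, 0.3, -3.2]
width: 0.027
gripper_force: 49.8
```

Emit:
drive_tool([
  [0, 0, 0, 0.1, 0],
  [0, 0, 0, 0.3, 0],
  [0, 0, 0, 0.5, 0],
  [0, 0, 0, 0.7, 0],
  [0, 0, 0, 0.8, 0],
  [0, 0, 0, 0.8, 0],
])

```text
clock: 20.25
ee_pos: [0.5184, -0.0119, 0.2456]
tool_rot: [-0.474, 3.101, -0.003]
wrist_force: [-0.1, -0.3, -3.4]
width: 0.0269
gripper_force: 49.9
```

Emit:
drive_tool([
  [0, -0.02, 0.08, 0, 0],
  [0, -0.07, 0.3, 0, 0],
  [0, -0.14, 0.58, 0, 0],
  [0, -0.22, 0.86, 0, 0],
])

```text
clock: 20.65
ee_pos: [0.4938, 0.0756, 0.2416]
tool_rot: [0.473, -3.103, -0.002]
wrist_force: [1.2, 0.6, -3.4]
width: 0.0268
gripper_force: 49.8
```

Emit:
drive_tool([
  [0, -0.05, 0.21, 0, 0],
  [0, -0.1, 0.43, 0, 0],
  [0, -0.16, 0.65, 0, 0],
  [0, -0.22, 0.86, 0, 0],
])

```text
clock: 21.05
ee_pos: [0.4716, 0.1617, 0.2416]
tool_rot: [0.475, -3.102, -0.001]
wrist_force: [-0.1, -0.0, -4.1]
width: 0.0269
gripper_force: 49.9
```

Emit:
drive_tool([
  [0, -0.05, 0.21, 0, 0],
  [0, -0.1, 0.43, 0, 0],
  [0, -0.16, 0.65, 0, 0],
  [0, -0.21, 0.86, 0, 0],
])

```text
clock: 21.45
ee_pos: [0.4505, 0.2475, 0.2416]
tool_rot: [0.475, -3.102, 0.0]
wrist_force: [-0.3, -1.3, -2.4]
width: 0.0267
gripper_force: 49.9
```

Emit:
drive_tool([
  [0, -0.06, 0.25, 0, 0],
  [0, -0.13, 0.5, 0, 0],
  [0, -0.18, 0.76, 0, 0],
  [0, -0.21, 0.86, 0, 0],
  [0, -0.21, 0.86, 0, 0],
  [0, -0.21, 0.86, 0, 0],
])

```text
clock: 22.05
ee_pos: [0.4307, 0.3318, 0.2424]
tool_rot: [0.475, -3.104, 0.002]
wrist_force: [-0.0, -0.4, -4.0]
width: 0.027
gripper_force: 50.1
```

```bash
python3 - <<'E'
from chk import *
p,a=state(0);print('rack target .431 .332, foot',p[2]-.122)
k=arm.calibration('scene')
c,s=np.cos(np.radians(-4.9)),np.sin(np.radians(-4.9));O=np.array([.486,.327])
overlay('scene','s7',p[:2],p[2]-.122,a,(380,120,560,265))
im=cv2.imread('pics/s7_o.png')
for x,y in((-.135,-.085),(-.135,.085),(.135,.085),(.135,-.085),(-.055,0)):
    q=proj(k,[[O[0]+c*x-s*y,O[1]+s*x+c*y,.022]])[0];cv2.circle(im,(int((q[0]-379.5)*4),int((q[1]-119.5)*4)),4,(0,255,255),1)
cv2.imwrite('pics/s7_o.png',im)
E
```

```text
t 22.05 tcp [0.4307 0.3318 0.2424] normal -118.7 target tcp .5595 -.0115 .162 j6 -1.43 F [-0.  -0.4 -4. ]
rack target .431 .332, foot 0.12044849682219186
```

View pics/s7_o.png

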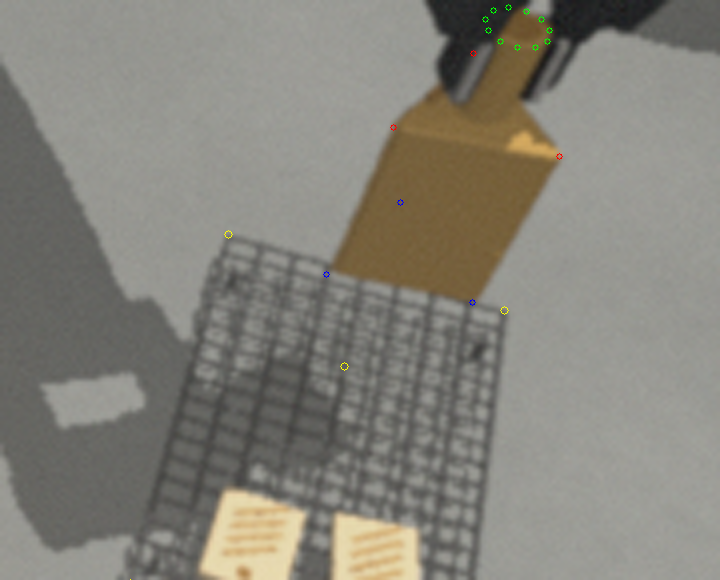

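The bottle hangs upright over the empty end. The rack corners fit at (228,234) and (504,310), the target mark is at (344,366), and the tiles at rows 490 and below are well clear. Lowering slowly until contact shows in the force.

Emit:
drive_tool([
  [0, 0, 0, -0.1, 0],
  [0, 0, 0, -0.3, 0],
  [0, 0, 0, -0.5, 0],
  [0, 0, 0, -0.68, 0],
  [0, 0, 0, -0.8, 0],
  [0, 0, 0, -0.87, 0],
  [0, 0, 0, -0.9, 0],
  [0, 0, 0, -0.9, 0],
])

```text
clock: 22.9
ee_pos: [0.4313, 0.3323, 0.1534]
tool_rot: [-0.474, 3.105, 0.0]
wrist_force: [0.4, -0.5, -3.7]
width: 0.0269
gripper_force: 50.1
```

Emit:
drive_tool([
  [0, 0, 0, -0.01, 0],
  [0, 0, 0, -0.02, 0],
  [0, 0, 0, -0.03, 0],
  [0, 0, 0, -0.04, 0],
  [0, 0, 0, -0.05, 0],
  [0, 0, 0, -0.06, 0],
  [0, 0, 0, -0.06, 0],
  [0, 0, 0, -0.06, 0],
])

```text
clock: 23.7
ee_pos: [0.431, 0.3323, 0.1472]
tool_rot: [0.475, -3.105, 0.0]
wrist_force: [0.5, 0.8, -2.8]
width: 0.0268
gripper_force: 50.1
```

Emit:
drive_tool([
  [0, 0, 0, -0.01, 0],
  [0, 0, 0, -0.02, 0],
  [0, 0, 0, -0.02, 0],
  [0, 0, 0, -0.02, 0],
])

```text
clock: 24.1
ee_pos: [0.431, 0.3323, 0.1452]
tool_rot: [0.475, -3.105, 0.0]
wrist_force: [-0.1, 0.2, -3.5]
width: 0.0269
gripper_force: 50.1
```

Emit:
drive_tool([
  [0, 0, 0, -0.01, 0],
  [0, 0, 0, -0.01, 0],
  [0, 0, 0, -0.01, 0],
  [0, 0, 0, -0.01, 0],
])

```text
clock: 24.5
ee_pos: [0.4311, 0.3324, 0.1443]
tool_rot: [-0.475, 3.105, 0.0]
wrist_force: [-1.0, 0.3, -3.1]
width: 0.0273
gripper_force: 50.3
```

Emit:
drive_tool([
  [0, 0, 0, -0.01, 0],
  [0, 0, 0, -0.01, 0],
  [0, 0, 0, -0.01, 0],
  [0, 0, 0, -0.01, 0],
])

```text
clock: 24.9
ee_pos: [0.4315, 0.3327, 0.1442]
tool_rot: [-0.475, 3.104, 0.001]
wrist_force: [-2.2, 0.3, 5.1]
width: 0.0271
gripper_force: 50.7
```

Emit:
drive_tool([
  [0, 0, 0, -0.01, 0],
  [0, 0, 0, -0.01, 0],
  [0, 0, 0, -0.01, 0],
  [0, 0, 0, -0.01, 0],
])

```text
clock: 25.3
ee_pos: [0.4318, 0.3329, 0.1441]
tool_rot: [-0.474, 3.104, 0.001]
wrist_force: [-2.3, -0.2, 9.8]
width: 0.0273
gripper_force: 51.3
```

Contact at 0.144. Releasing and lifting away.

Emit:
drive_tool([
  [0.4, 0, 0, 0, 0],
  [0.5, 0, 0, 0, 0],
  [0.7, 0, 0, 0, 0],
  [1, 0, 0, 0, 0],
  [1, 0, 0, 0, 0],
  [1, 0, 0, 0, 0],
  [1, 0, 0, 0, 0],
  [1, 0, 0, 0, 0],
])

```text
clock: 26.1
ee_pos: [0.431, 0.3323, 0.1423]
tool_rot: [-0.475, 3.106, -0.0]
wrist_force: [-0.3, 0.4, 0.3]
width: 0.0857
gripper_force: 0.0
```

Emit:
drive_tool([
  [1, 0, 0, 0.1, 0],
  [1, 0, 0, 0.3, 0],
  [1, 0, 0, 0.5, 0],
  [1, 0, 0, 0.7, 0],
  [1, 0, 0, 0.9, 0],
  [1, 0, 0, 1, 0],
  [1, 0, 0, 1, 0],
  [1, 0, 0, 1, 0],
])

```text
clock: 26.9
ee_pos: [0.4307, 0.3322, 0.2418]
tool_rot: [0.475, -3.105, 0.0]
wrist_force: [-0.2, 0.5, 0.2]
width: 0.0853
gripper_force: 0.0
```

```bash
python3 - <<'E'
from look import *
s=arm.sense();print(s['clock'],s['ee_pos'],s['wrist_force'].round(1),s['width'])
C=np.array([.4315,.3325])
for c in('scene','top'):
    im=snap(c,'end_'+c);k=arm.calibration(c)
    # predicted silhouette vs traced
    P=[[C[0]+.0435*np.cos(b),C[1]+.0435*np.sin(b),z] for z in(.022,.132) for b in np.radians(np.array([1.2,121.2,241.2]))]+[[C[0]+.014*np.cos(t),C[1]+.014*np.sin(t),.184] for t in np.linspace(0,6.28,12)]
    q=proj(k,P).astype(np.float32)
    m=np.zeros((400,640),np.uint8)
    for h in(q[:6],np.vstack([q[6:],proj(k,[[C[0]+.014*np.cos(t),C[1]+.014*np.sin(t),.132] for t in np.linspace(0,6.28,12)])]).astype(np.float32)):
        cv2.fillConvexPoly(m,cv2.convexHull(h).astype(np.int32),1)
    for d in arm.trace(c,'bottle')[:2]:
        r=d['region'];print(c,round(d['confidence'],2),'IoU',(r&(m>0)).sum()/(r|(m>0)).sum(),r.sum(),m.sum(),np.argwhere(r).mean(0).round(1),np.argwhere(m).mean(0).round(1))
    for t in arm.spot_in(c,'tile1'): print('tile',np.round(t['centre'],1),round(t['confidence'],2))
E
```

```text
26.9 [0.43073649 0.33221618 0.24177658] [-0.2  0.5  0.2] 0.08534651110663195
scene 0.9 IoU 0.6346666666666667 1909 1769 [194.7 477.8] [190.3 473.8]
tile [255.3 441.1] 0.82
tile [263.  474.6] 0.58
top 0.84 IoU 0.37369033760186265 479 701 [242.4 203.9] [236.1 201.6]
tile [189.6 201.3] 0.78
tile [172.6 328.8] 0.61
tile [188.4 222.4] 0.57
tile [197. 435.] 0.39
```

The gripper is clear, but the traced outline sits a little off the prediction, so I'll fit an upright pose to it.

```bash
python3 - <<'E'
from look import *
from scipy.optimize import differential_evolution as DE
k=arm.calibration('scene');im=snap('scene','end2');r=arm.trace('scene','bottle')[0]['region']
tri=np.radians([0,120,240]);T=np.linspace(0,6.28,16)
def M(v):
    x,y,a,tx,ty=v
    def q(P): 
        P=np.array(P);h=P[:,2]-.022;P[:,0]+=tx*h+x;P[:,1]+=ty*h+y
        return cv2.convexHull((proj(k,P)*16).astype(np.int32))
    m=np.zeros((400,640),np.uint8)
    cv2.fillConvexPoly(m,q([[.0435*np.cos(b+a),.0435*np.sin(b+a),z] for z in(.022,.132) for b in tri]),1,shift=4)
    cv2.fillConvexPoly(m,q([[.014*np.cos(t),.014*np.sin(t),z] for z in(.132,.184) for t in T]),1,shift=4)
    return m>0
f=lambda v:-(r&M(v)).sum()/(r|M(v)).sum()
for tb in(1e-6,.4):
    s=DE(f,[(.38,.48),(.28,.38),(-1.05,1.05),(-tb,tb),(-tb,tb)],seed=1,maxiter=60,popsize=10,polish=False);print(s.x.round(3),s.fun)
rows=np.argwhere(r);print(rows.min(0),rows.max(0));
hsv=cv2.cvtColor(im,cv2.COLOR_RGB2HSV);b=((hsv[...,1]>90)&(hsv[...,0]>8)&(hsv[...,0]<28))
y0,x0=rows.min(0)-4;y1,x1=rows.max(0)+5
for y in range(y0,y1,2):print(''.join('#' if r[y,x]and b[y,x] else 'r' if r[y,x] else '+' if b[y,x] else '.' for x in range(x0,x1)))
E
```

```text
[ 0.429  0.334  1.046  0.    -0.   ] -0.9646931015752308
[ 0.427  0.335 -1.022  0.038 -0.013] -0.968940654464781
[160 452] [221 500]
.........................................................
.........................................................
........................................r###.............
.....................................###########.........
....................................r#############.......
...................................r##############.......
.................................rr##############........
...............................r################r........
.............................##################r.........
...........................###################r..........
........................r####################............
......................rr####################r............
....................r########################r...........
..................r############################..........
.................###############################.........
................#################################r.......
..............r########################
[... 362 characters left out ...]
....
........########################################.........
.......r######################################...........
......r######################################............
.....r######################################.............
.....######################################..............
....#####################################r...............
....####################################r................
.........##############################..................
.................rr###################...................
..........................#rr########....................
.........................................................
.........................................................
```

The bottle stands upright at (0.429, 0.334), with a fit IoU of 0.965; my earlier prediction used the wrong corner yaw. The tiles haven't moved, so I'm handing in.

```bash
python3 -c "
from bench import arm
print(arm.close_job())"
```

```text
the job is handed in; nothing more can be done
None
```

The bottle was shown ribbed, disc, then plain side at the focus point with no sign of contact, and now stands upright on the rack's empty end with the tiles unmoved; the job is handed in (no verdict returned), though I viewed 11 pictures, one over the limit of 10.

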